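# Shut the label printer and hold the calibration key pair

### The arm

A 6-joint arm with a two-finger parallel gripper is mounted at the origin on the work surface. World frame = base frame: x ahead of the robot, y to its left, z up, the work surface at z = 0. Lengths are in mm, angles in degrees, forces in N, time in s.
With the tool pointing down it reaches from about 300 to 850 mm from the base axis. Payload 4.2 kg.
Tool frame: the origin (TCP) lies on the centre line of the jaws, within the pads' length; the fingertips stand env.nose_length ahead of it and the grasp point (between the pads) lies 2 mm behind it (env.nose_length is the distance from the TCP to the fingertips, in mm); z points along the fingers, y is the direction in which the jaws open and shut (so a half turn about z gives the same grasp; the last joint's range is limited). The gripper opens to 91 mm and grips with 3 to 60 N. Pads are 32 mm wide; open, the fingers measure 118 mm over their backs; the gripper's body (76 mm by 178 mm) begins 60 mm behind the grasp point.
Start: joints at [-72.078, 18.312, 89.639, -0, 72.044, -1.146], TCP at [187.85, -543.465, 230.976] pointing down, gripper open.
Joint ranges: [-177.97, 177.97], [-48.28, 115.42], [12.27, 149.76], [-77.06, 257.06], [2.81, 150.46], [-146.56, 146.56]. Speed limits (degrees/s): [147.25, 147.25, 180, 180, 180, 180].

### API

Orientations are given as [roll, pitch, yaw] about the fixed x, y, z axes, in that order (R = Rz(yaw) Ry(pitch) Rx(roll)).
In Python, from workcell import env gives the robot as it stands. The module is installed in compiled form; this text tells all that it offers.
- The arm moves only by the tool jog_arm, never from a script. Its argument "deltas" is a list that holds one entry, the list of rows, each a list of 5 numbers: the shift along the tool's x, y, z in m, then the turn about the tool's z in degrees, then the finger opening in m, from 0 to 0.0912. A call has 1 to 20 rows; each row is the pose to reach, as a shift and turn from the pose commanded when the call began, along the tool's axes at that moment; what a row does not reach only later rows make up. A row lasts 1/12 s, in which the tool goes at most 41.7 mm and 7.16 degrees, less where a joint would pass 70% of its speed; a pose out of reach is approached as far as the arm can. A call with a gripper value outside its range is refused whole. The fingers move at their own pace and stop on an object; "grip_force" is the grip in N (left out, the last holds). Time passes only in rows, so rows that repeat a pose let the fingers close. It gives the time, the measured TCP pose, the force and the opening at its end, in the units of the state.
- env.state(): the state, without advancing time (a new reading comes with each control period).
- env.grab_frame(name): name is "scene" or "top"; returns the picture (420x560x3 uint8, red, green, blue); there is no depth.
- env.camera_params(name): a dict with "fx", "fy", "cx", "cy" (pixels), "xyz" and "orientation" of the camera in the world. Camera axes: x right, y down, z forward; pixel columns grow to the right and rows downward; lengths in mm; the calibration is good to about 2 mm. A picture is of the moment at which its call begins. camera_params takes no time and is no camera call.
- env.job_done(): hands the job in, once; it reports no verdict.
Trained networks look in the newest picture that a camera, given by its name, has taken for a name from the list of things; names that differ only in an ending like _2 or _b are one class to them, and where a whole thing is asked for, a point or a joint stands for the part that bears it (a point fixed in the world has none). Each returns a list of dicts, best first, with "conf" (0 to 1); they miss things now and then, are a little off and sometimes report something else, mostly with a low value. They report only what shows in the picture. A call takes as long as a camera call.
- env.look_for(camera, label): "xyz" ([x, y, z] in mm, in world coordinates, good to about 4 mm: the middle of the surface that is visible of it).
The state is a dict: "time_s": time; "qpos": joint angles; "qvel": joint speeds; "effort": joint torques, N m; "ee_pos": TCP position; "ee_rot": TCP orientation; "force": force on the tool from outside, world axes, zero at the start; "torque": the same for the moment, N m; "gripper_width": finger opening in mm.
Only numpy, scipy, OpenCV 4.12 (cv2) and the standard library are available. Lean on these libraries where they do the work, as an engineer would, in place of code of your own. Each camera call takes 0.05 s, during which the arm holds its last target.

### The job

A new roll has just been loaded in the label printer: push its cover fully shut, then start the calibration by pressing the yellow pause key and the red cancel key together, one fingertip on each, and hold both fully down for at least two seconds before letting go. Neither of the two may go down on its own, leave the white feed key between them and the black power key unpressed, and leave the things standing around the printer where they are.

Things in the scene. Friction and masses are not known exactly. Their poses are not given: they have to be found in the camera images.
- printer: White label printer with grey cover, fixed; 180 mm wide (y), 225 deep (x), 139 high shut. Origin: centre of its underside; x from its front (keys, robot side) to its back, y left, z up; only yaw varies. Front 62 mm of the top: level key deck, 100 mm up, keys in a row along y 83 mm in front of the origin. Shut cover: front edge 50 mm in front of the origin, 29 mm above the deck, then 38 mm.
- cover (a joint): Angle of the grey cover in rad: 0 fully shut (stop), positive = open, its front edge rising and swinging to the back about a level hinge along the printer's y. It is ajar at the start (0.3 to 0.65). The hinge is stiff: the cover stays where it is left; about 1 to 3 N down on the ridge moves it, and there is no catch or spring.
- cover_hinge (a point): Point on the hinge axis, at mid width: 106 mm behind the printer's origin, 101 mm above the desk. Does not move with the cover.
- cover_ridge (a point): Point on the cover's outer face at mid width, at the front end of its flat top, 47 mm behind its front edge: a good place to push. Moves with the cover. With the cover shut it lies 109 mm in front of the hinge and 38 mm above it (139 mm above the desk). Its axes are the cover's: z is square to the flat top.
- pause_key_top (a point): Centre of the top face of the yellow pause key (two black bars): 18 mm (x) by 20 mm (y), 10 mm to the left of the printer's middle. Tops of all keys stand 7 mm above the deck when up (107 mm above the desk).
- cancel_key_top (a point): Centre of the top face of the red cancel key (black cross): 18 mm (x) by 20 mm (y), 60 mm to the right of the pause key, centre to centre, in the same row.
- feed_key_top (a point): Centre of the top face of the white feed key (black arrow): 18 by 18 mm, midway between pause and cancel, same height. Not to be pressed.
- power_key_top (a point): Centre of the top face of the round black power key, 14 mm across, 52 mm to the left of the pause key. Not to be pressed.
- pause_key (a joint): Travel of the pause key in m: 0 up, 0.005 fully down (stop). A spring needs 1 N to start and 3 N to hold it fully down, and returns it when let go.
- cancel_key (a joint): Travel of the cancel key in m, as the pause key: 0 up, 0.005 fully down, 1 to 3 N spring.
- feed_key (a joint): Travel of the feed key in m: 0 up, 0.005 down, same spring.
- power_key (a joint): Travel of the power key in m: 0 up, 0.005 down, same spring.
- label_roll: Loose white spare roll of labels standing on end, 84 mm across, 57 mm high, to the left of the printer. Origin at the centre of its underside. To be left alone.
- coaster_stack: Loose stack of bear-shaped card coasters, about 83 by 72 mm, 28 mm high, to the left of the printer. Origin near the middle of its underside. To be left alone.
- pen: Loose pen, 145 mm long, 12 mm thick, lying on the fixed 8 mm thick order pad (210 by 148 mm) to the right of the printer. Origin at its middle underside, x along the pen. To be left alone.

How it is judged (in metres and radians):
On the way, in this order (a step that is already met when the one before it is completed fails the run):
1. the cover is pushed fully shut (value of joint cover below 0.03 rad and value of joint each of pause_key, cancel_key below 0.0015 m), for 0.2 s.
2. with the cover shut, the fingers hold the pause and cancel keys down together for 2 s (value of joint cover below 0.03 rad and value of joint each of pause_key, cancel_key above 0.0035 m and contact force between the fingers and printer above 2 N), for 2 s.
At the end, for the whole second after the job is handed in: The cover is shut (within 0.03 rad of its stop), all four keys are up again (less than 1.2 mm down), and the label roll, the coasters and the pen lie at rest within 20 mm of where they were. On the way, with the cover shut, the fingers held pause and cancel at least 3.5 mm down together for 2 s (value of joint cover below 0.03 rad and value of joint each of pause_key, cancel_key, feed_key, power_key below 0.0012 m and distance of each of label_roll, coaster_stack, pen from where it was at the start of the episode below 0.02 m and linear speed of each of label_roll, coaster_stack, pen below 0.02 m/s); the robot touches nothing.
It fails at once if the feed key or the power key is pressed (more than 2.5 mm) (value of joint any of feed_key, power_key above 0.0025 m).
It fails at once if pause or cancel goes down alone (one more than 3.5 mm down while the other is less than 0.8 mm down) ((value of joint pause_key above 0.0035 m and value of joint cancel_key below 0.0008 m) or (value of joint cancel_key above 0.0035 m and value of joint pause_key below 0.0008 m)).
It fails at once if the cover is lifted further open instead of being pushed shut (beyond 0.8 rad) (value of joint cover above 0.8 rad).
It fails at once if the label roll, the coasters or the pen is pushed or lifted (moved more than 20 mm) (distance of any of label_roll, coaster_stack, pen from where it was at the start of the episode above 0.02 m).
It also fails if it takes over 46 s, if anything falls off the work surface, if the arm or the gripper's body presses on something with over 40 N, if the wrist force passes 120 N, or if a joint passes its speed limit or range.

## Working session

There is one attempt and no reset: what is moved stays moved. The work goes in short steps, Python scripts to look and compute and a tool call to move; the robot and the scene stay as the last step left them, time stands still between calls to the robot, and variables do not carry over. Pictures are saved under pics/ and viewed, and the job is handed in when it is done.

Besides the shell and the picture viewer there is one more tool, called after "Request:" as name(argument=value, ...) on one line, values as JSON. jog_arm: Moves the arm, as the interface text tells. Its arguments: {"type":"object","properties":{"deltas":{"type":"array"},"grip_force":{"type":"number"}},"required":["deltas"]}

```bash
mkdir -p pics; python3 - <<'E'
from workcell import env
import cv2
print(env.state()); print(env.nose_length)
for n in("scene","top"):
    cv2.imwrite(f"pics/{n}0.png",env.grab_frame(n)[:,:,::-1]); print(n,env.camera_params(n))
for l in["printer","cover_ridge","pause_key_top","cancel_key_top","feed_key_top","power_key_top","label_roll","coaster_stack","pen"]:
    for n in("top","scene"):
        print(l,n,[( [round(v) for v in d["xyz"]],round(d["conf"],2)) for d in env.look_for(n,l)[:2]])
E
```

```text
{'time_s': 0.0, 'qpos': array([-7.20783275e+01,  1.83502770e+01,  8.97067285e+01,  1.72978183e-04,
        7.20427201e+01, -1.14739243e+00]), 'qvel': array([-0.00718377, -0.0622808 ,  0.15235066,  0.00236336,  0.0017271 ,
        0.12156174]), 'effort': array([ 6.78949164e-04, -4.12466526e+01, -2.31972206e+01,  7.26490351e-02,
        4.56435210e-02, -1.42860031e-04]), 'ee_pos': array([ 187.69837575, -542.99964675,  230.13173805]), 'ee_rot': array([-1.79900298e+02, -2.16137408e-03,  1.90690096e+01]), 'force': array([-0.11238933,  0.25179395,  1.03967414]), 'torque': array([-0.00012154,  0.0101266 ,  0.00719961]), 'gripper_width': 91.08963373179131}
17.0
scene {'fx': 382.6842237256952, 'fy': 382.6842237256952, 'cx': 273.4476154270437, 'cy': 215.81362051104801, 'xyz': array([1041.29518213, -337.50545151,  774.77860251]), 'orientation': array([-139.22034525,    0.93362534,   49.82993583])}
top {'fx': 514.3403646701527, 'fy': 514.3403646701527, 'cx': 288.38775834555685, 'cy': 206.4432269654529, 'xyz': array([ 467.7241197 ,   60.5542263 , 1069.21413455]), 'orientation': array([-1.71759513e+02,  5.59092167e-02, -9.13178930e+01])}
printer top [([596, -25, 157], 0.77)]
printer scene [([664, -53, 148], 0.87)]
cover_ridge top [([641, -20, 172], 0.81)]
cover_ridge scene [([658, -36, 163], 0.96)]
pause_key_top top []
pause_key_top scene []
cancel_key_top top [([528, -78, 104], 0.44)]
cancel_key_top scene []
feed_key_top top [([523, -55, 106], 0.56)]
feed_key_top scene [([680, 146, 58], 0.46)]
power_key_top top [([640, -21, 171], 0.55)]
power_key_top scene []
label_roll top [([654, 141, 60], 0.69), ([632, -224, 21], 0.51)]
label_roll scene [([679, 145, 61], 0.59)]
coaster_stack top [([529, 146, 24], 0.81), ([533, -79, 110], 0.62)]
coaster_stack scene [([547, 167, 26], 0.5), ([661, -38, 166], 0.3)]
pen top []
pen scene [([630, -228, 20], 0.7)]
```

View pics/top0.png

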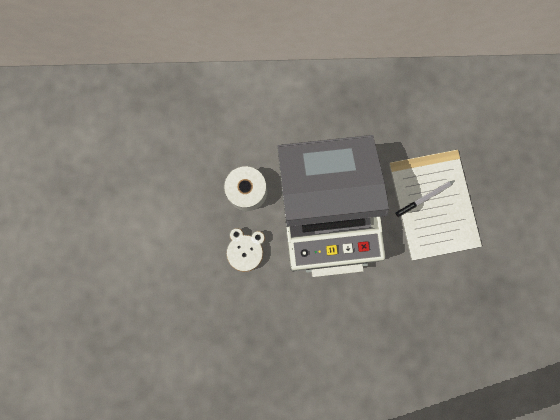

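View pics/scene0.png

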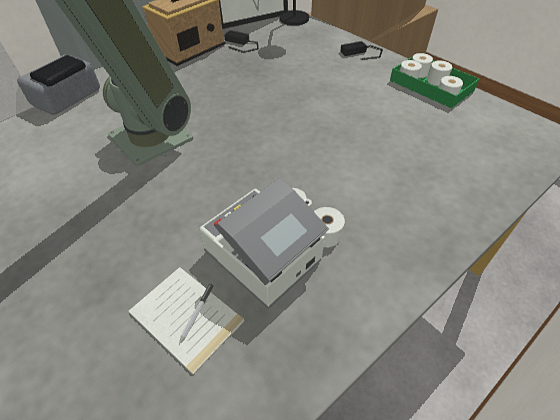

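The top view shows the keys: power (305,253), yellow (332,250), white (348,248) and red (364,246). The cover is ajar behind them. The roll is at (245,187), the coasters at (245,252) and the pen at (425,198). Next I measure the keys by colour centroid.

```bash
cat > h.py <<'E'
import numpy as np
from scipy.spatial.transform import Rotation as Ro
def cam(env,n):
    p=env.camera_params(n); return p,Ro.from_euler('xyz',p['orientation'],degrees=True).as_matrix()
def back(env,n,u,v,z):
    p,R=cam(env,n); d=R@np.array([(u-p['cx'])/p['fx'],(v-p['cy'])/p['fy'],1]); return p['xyz']+d*(z-p['xyz'][2])/d[2]
def proj(env,n,X):
    p,R=cam(env,n); c=R.T@(np.array(X)-p['xyz']); return [round(p['fx']*c[0]/c[2]+p['cx'],1),round(p['fy']*c[1]/c[2]+p['cy'],1)]
E
python3 - <<'E'
from workcell import env
from h import *
import cv2
im=env.grab_frame("top"); h=cv2.cvtColor(im,cv2.COLOR_RGB2HSV)
def cen(m):
    mm=np.zeros_like(m);mm[235:265,295:375]=m[235:265,295:375]
    n,l,s,c=cv2.connectedComponentsWithStats(mm);i=1+np.argmax(s[1:,4]);x,y,w,hh,a=s[i];return (x+(w-1)/2,y+(hh-1)/2),c[i],a,(w,hh)
Y=cen(cv2.inRange(h,(20,120,100),(35,255,255)));Rd=cen(cv2.morphologyEx(cv2.inRange(h,(0,120,60),(10,255,255))|cv2.inRange(h,(170,120,60),(180,255,255)),cv2.MORPH_CLOSE,np.ones((5,5))))
print(Y,Rd)
y=back(env,"top",*Y[1],107);r=back(env,"top",*Rd[1],107);print(y,r,np.linalg.norm(y-r))
d=(y-r)[:2];print("yaw",np.degrees(np.arctan2(-d[0],d[1])))
crop=im[120:290,270:400];cv2.imwrite("pics/crop0.png",cv2.resize(crop,None,fx=4.5,fy=3.5*0+4.5*0.78,interpolation=2)[:600,:,::-1])
yaw=np.arctan2(-d[0],d[1]);
c,s=np.cos(yaw),np.sin(yaw);M=np.array([[c,-s],[s,c]])
mid=(y+r)[:2]/2  # printer (-83,-20)
o=mid-M@np.array([-83,-20]);print("origin",o)
for nm,q in dict(power=(-83,62,107),feed=(-83,-20,107),fl=(-112.5,90,100),fr=(-112.5,-90,100),hL=(106,90,101),hR=(106,-90,101)).items():
    w=o+M@np.array(q[:2]);print(nm,w.round(1),proj(env,"top",[*w,q[2]]),proj(env,"scene",[*w,q[2]]))
for th in (.3,.4,.5,.6):
    for sd in (90,-90):
        # front edge of cover: shut 156 ahead of hinge, 28 above
        x,z=-156,28; X=106+x*np.cos(th)+z*np.sin(th); Z=101-x*np.sin(th)+z*np.cos(th)
        w=o+M@np.array([X,sd]);
        x,z=-109,38; X2=106+x*np.cos(th)+z*np.sin(th); Z2=101-x*np.sin(th)+z*np.cos(th)
        w2=o+M@np.array([X2,0]);
        print(th,sd,proj(env,"top",[*w,Z]),proj(env,"scene",[*w,Z]),"ridge",w2.round(),round(Z2))
E
```

```text
((np.float64(331.5), np.float64(249.5)), array([331.3 , 249.54]), np.int32(100), (np.int32(12), np.int32(10))) ((np.float64(363.0), np.float64(246.5)), array([362.9009901, 246.1980198]), np.int32(101), (np.int32(11), np.int32(10)))
[523.9054625  -19.95789824 107.        ] [528.77624477 -79.22085236 107.        ] 59.46278039056153
yaw 4.698540824564148
origin [607.42366738 -22.85779631]
power [519.6  32.1] [np.float64(303.5), np.float64(252.5)] [np.float64(255.5), np.float64(196.8)]
feed [526.3 -49.6] [np.float64(347.1), np.float64(247.9)] [np.float64(229.7), np.float64(215.3)]
fl [487.9  57.6] [np.float64(290.2), np.float64(270.0)] [np.float64(255.8), np.float64(187.0)]
fr [ 502.7 -121.8] [np.float64(385.7), np.float64(259.8)] [np.float64(198.2), np.float64(227.0)]
hL [705.7  75.5] [np.float64(278.3), np.float64(156.5)] [np.float64(323.0), np.float64(235.2)]
hR [ 720.4 -103.9] [np.float64(370.9), np.float64(147.0)] [np.float64(264.8), np.float64(285.8)]
0.3 90 [np.float64(285.6), np.float64(224.6)] [np.float64(277.7), np.float64(180.7)] ridge [620. -22.] 170
0.3 -90 [np.float64(387.6), np.float64(213.9)] [np.float64(215.6), np.float64(224.9)] ridge [620. -22.] 170
0.4 90 [np.float64(285.1), np.float64(219.2)] [np.float64(280.2), np.float64(178.0)] ridge [628. -21.] 178
0.4 -90 [np.float64(388.5), np.float64(208.3)] [np.float64(217.2), np.float64(222.7)] ridge [628. -21.] 178
0.5 90 [np.float64(284.5), np.float64(212.9)] [np.float64(283.3), np.float64(175.8)] ridge [636. -21.] 187
0.5 -90 [np.float64(389.3), np.float64(201.9)] [np.float64(219.4), np.float64(221.1)] ridge [636. -21.] 187
0.6 90 [np.float64(283.8), np.float64(205.8)] [np.float64(286.8), np.float64(174.1)] ridge [645. -20.] 194
0.6 -90 [np.float64(389.8), np.float64(194.7)] [np.float64(222.2), np.float64(220.0)] ridge [645. -20.] 194
```

View pics/crop0.png

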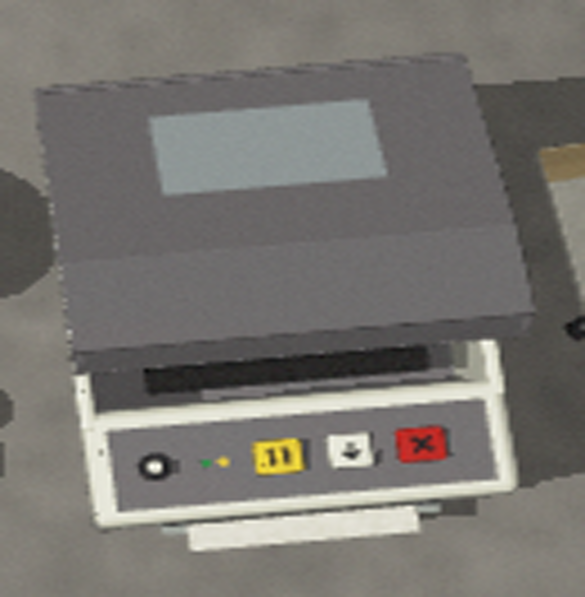

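The printer's origin is about (607,-23), its yaw 4.7° and the cover is open about 0.4 rad. I move over the ridge with the fingers set to 46.5 mm, which is also the spacing for the keys.

Request:
jog_arm(deltas=[[[0.012,-0.007,0,0,0.0465],[0.04,-0.025,0,3,0.0465],[0.074,-0.046,0,6,0.0465],[0.11,-0.068,0,9,0.0465],[0.146,-0.09,0,12,0.0465],[0.18,-0.111,0,14.4,0.0465],[0.215,-0.133,0,14.4,0.0465],[0.25,-0.155,0,14.4,0.0465],[0.285,-0.176,0,14.4,0.0465],[0.32,-0.198,0,14.4,0.0465],[0.355,-0.22,0,14.4,0.0465],[0.39,-0.241,0,14.4,0.0465],[0.425,-0.263,0,14.4,0.0465],[0.46,-0.285,0,14.4,0.0465],[0.495,-0.306,0,14.4,0.0465],[0.525,-0.325,0,14.4,0.0465],[0.55,-0.3405,0,14.4,0.0465],[0.565,-0.35,0,14.4,0.0465],[0.5715,-0.354,0,14.4,0.0465],[0.5715,-0.354,0,14.4,0.0465]]])

```text
time_s: 2.72
ee_pos: [612.5, -21.0, 230.6]
ee_rot: [180.0, 0.0, 4.8]
force: [-0.5, 0.2, 0.9]
gripper_width: 46.4
```

Request:
jog_arm(deltas=[[[0,0,0.01,0,0.0465],[0,0,0.02,0,0.0465],[0,0,0.028,0,0.0465],[0,0,0.034,0,0.0465],[0,0,0.039,0,0.0465],[0,0,0.044,0,0.0465],[0,0,0.048,0,0.0465],[0,0,0.052,0,0.0465],[0,0,0.056,0,0.0465],[0,0,0.06,0,0.0465],[0,0,0.064,0,0.0465],[0,0,0.067,0,0.0465],[0,0,0.07,0,0.0465],[0,0,0.072,0,0.0465],[0,0,0.073,0,0.0465],[0,0,0.073,0,0.0465]]])

```text
time_s: 4.05
ee_pos: [612.5, -22.1, 157.6]
ee_rot: [180.0, -0.0, 4.7]
force: [-0.2, 0.2, 0.1]
gripper_width: 46.6
```

Request:
jog_arm(deltas=[[[0,0,0.001,0,0.0465],[0,0,0.002,0,0.0465],[0,0,0.003,0,0.0465],[0,0,0.003,0,0.0465]]])

```text
time_s: 4.38
ee_pos: [612.5, -22.2, 156.3]
ee_rot: [180.0, -0.1, 4.7]
force: [-1.3, 0.4, 6.7]
gripper_width: 46.9
```

```bash
python3 - <<'E'
from workcell import env
import cv2
print(env.state()["force"],env.state()["ee_pos"])
im=env.grab_frame("scene");cv2.imwrite("pics/s1.png",cv2.resize(im[140:320,160:400],None,fx=3,fy=3)[:,:,::-1])
E
```

```text
[-1.28323238  0.35169457  6.65189837] [612.50342938 -22.19309504 156.26337423]
```

View pics/s1.png

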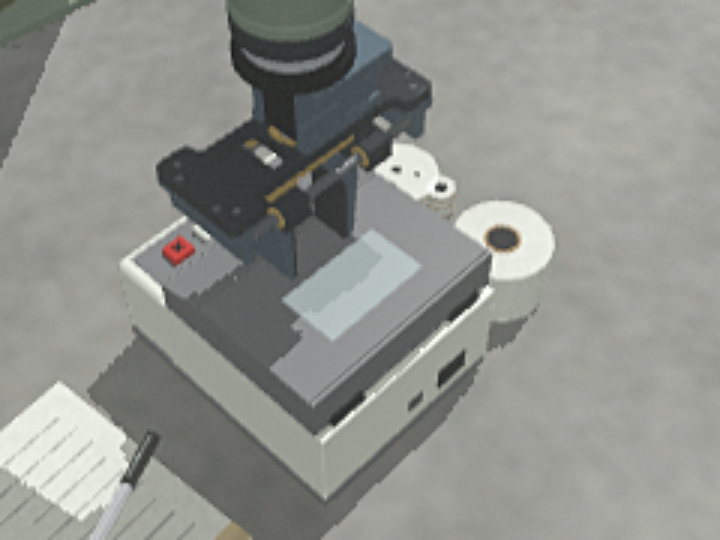

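The picture shows the cover flat with the fingertips on its ridge, and the red key is clear of the gripper at about (178,250). The force is starting to rise at the expected height, so I push a bit more to confirm the stop, then hold.

Request:
jog_arm(deltas=[[[0,0,0.001,0,0.0465],[0,0,0.002,0,0.0465],[0,0,0.003,0,0.0465],[0,0,0.003,0,0.0465],[0,0,0.003,0,0.0465]]])

```text
time_s: 4.85
ee_pos: [612.5, -22.2, 156.2]
ee_rot: [180.0, -0.2, 4.7]
force: [-6.7, 0.1, 19.7]
gripper_width: 46.6
```

The stop is confirmed: the tips are at 139.2 mm and the force is 20 N. I lift and move over the keys.

Request:
jog_arm(deltas=[[[0,0,-0.01,0,0.0465],[0,0,-0.025,0,0.0465],[0,0,-0.035,0,0.0465],[-0.015,0.004,-0.035,0,0.0465],[-0.04,0.01,-0.035,0,0.0465],[-0.065,0.015,-0.035,0,0.0465],[-0.082,0.019,-0.035,0,0.0465],[-0.088,0.02,-0.035,0,0.0465],[-0.088,0.02,-0.035,0,0.0465],[-0.088,0.02,-0.035,0,0.0465],[-0.088,0.02,-0.035,0,0.0465]]])

```text
time_s: 5.77
ee_pos: [527.7, -49.1, 187.1]
ee_rot: [180.0, -0.1, 4.7]
force: [0.9, -0.1, 0.7]
gripper_width: 46.6
```

```bash
python3 - <<'E'
from workcell import env
import cv2
from h import *
s=env.state();print(s["force"],s["ee_pos"],s["ee_rot"])
a=env.grab_frame("scene");b=env.grab_frame("top")
cv2.imwrite("pics/s2.png",np.hstack([cv2.resize(x,None,fx=k,fy=k,interpolation=2) for x,k in((a[140:290,170:300],3),(b[140:290,270:400],3))])[:,:,::-1])
# predicted finger-tip footprint
p=s["ee_pos"]
for t in(30,-30):
    w=[p[0]-t*np.sin(.082),p[1]+t*np.cos(.082),p[2]-17]; print(t,proj(env,"scene",w),proj(env,"top",w))
E
```

```text
[ 0.86173368 -0.09969646  0.68892519] [527.65241566 -49.1099515  187.10218487] [ 1.79989099e+02 -8.65744525e-02  4.68148862e+00]
30 [np.float64(237.5), np.float64(189.6)] [np.float64(333.8), np.float64(246.6)]
-30 [np.float64(216.6), np.float64(203.8)] [np.float64(367.9), np.float64(243.0)]
```

View pics/s2.png

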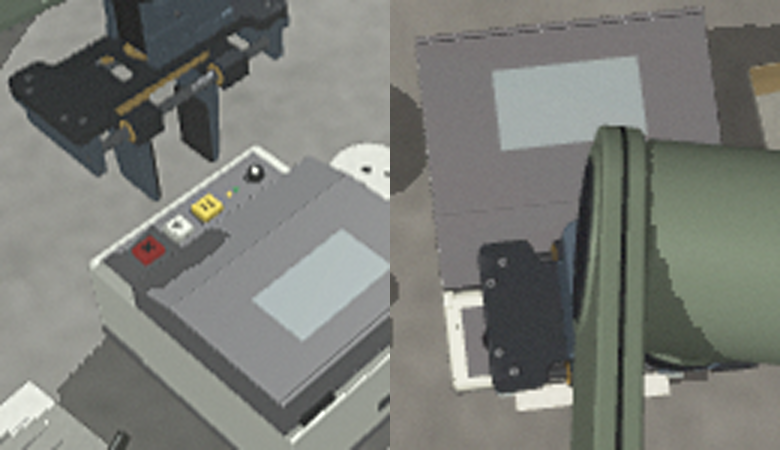

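The scene crop shows the cover shut and all four keys clear: red (148,250), white (180,226), yellow (206,207). I cross-check the key positions from this camera.

```bash
python3 - <<'E'
from workcell import env
from h import *
r=back(env,"scene",148/3+170,250/3+140,107);y=back(env,"scene",206/3+170,207/3+140,107)
print(r.round(1),y.round(1),((r+y)/2).round(1))
E
```

```text
[530.6 -81.7 107. ] [524.4 -22.2 107. ] [527.5 -51.9 107. ]
```

Request:
jog_arm(deltas=[[[-0.001,0.001,0.01,0,0.0465],[-0.001,0.001,0.025,0,0.0465],[-0.001,0.001,0.04,0,0.0465],[-0.001,0.001,0.05,0,0.0465],[-0.001,0.001,0.056,0,0.0465],[-0.001,0.001,0.059,0,0.0465],[-0.001,0.001,0.06,0,0.0465],[-0.001,0.001,0.06,0,0.0465],[-0.001,0.001,0.06,0,0.0465]]])

```text
time_s: 6.62
ee_pos: [525.9, -50.4, 127.5]
ee_rot: [180.0, -0.1, 4.7]
force: [-0.1, 0.6, 0.3]
gripper_width: 46.3
```

```bash
python3 - <<'E'
from workcell import env
import cv2
from h import *
s=env.state();print(s["force"],s["ee_pos"],s["ee_rot"])
a=env.grab_frame("scene")
cv2.imwrite("pics/s3.png",cv2.resize(a[150:260,180:310],None,fx=5,fy=5,interpolation=2)[:,:,::-1])
E
```

```text
[-0.11298546  0.56996439  0.28106271] [525.8706083  -50.41297362 127.51056921] [ 1.79978640e+02 -7.61484252e-02  4.67214995e+00]
```

View pics/s3.png

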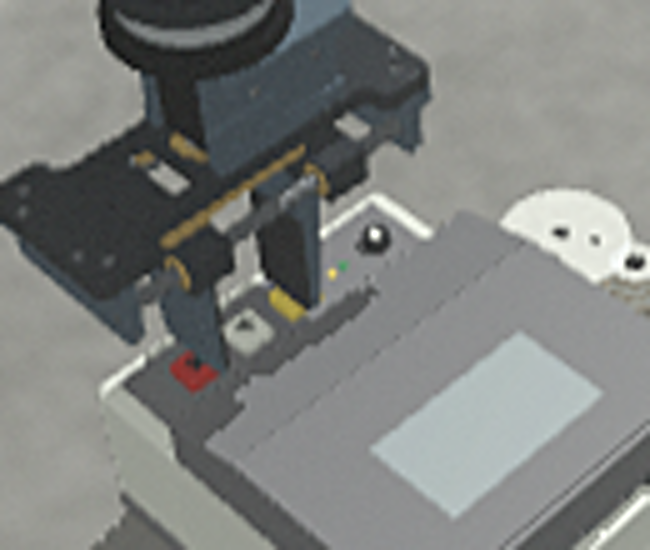

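Both fingertips hover just above their keys. Red stays visible to the right of its finger around (195,370), so I overlay the predicted outlines to check centring.

```bash
python3 - <<'E'
from workcell import env
import cv2
from h import *
s=env.state();p=s["ee_pos"];a=env.grab_frame("scene")
im=cv2.resize(a[170:245,200:275],None,fx=8,fy=8,interpolation=2)[:,:,::-1].copy()
yaw=np.radians(4.7);c,sn=np.cos(yaw),np.sin(yaw)
def rect(cx,x0,x1,y0,y1,z,col):
    pts=[]
    for x,y in((x0,y0),(x1,y0),(x1,y1),(x0,y1)):
        u,v=proj(env,"scene",[cx[0]+c*x-sn*y,cx[1]+sn*x+c*y,z]);pts.append([(u-200+.5)*8,(v-170+.5)*8])
    cv2.polylines(im,[np.int32(pts)],True,col,1)
k=(527.0,-50.8)
for t in(30,-30): rect(k,-9,9,t-10,t+10,107,(0,255,0))
rect(k,-9,9,-9,9,107,(0,255,0))
g=s["gripper_width"]/2
for sg in(1,-1): rect(p,-16,16,*sorted((sg*g,sg*(g+13.5))),p[2]-17,(255,0,255))
cv2.imwrite("pics/s4.png",im)
E
```

```text
(no output)
```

View pics/s4.png

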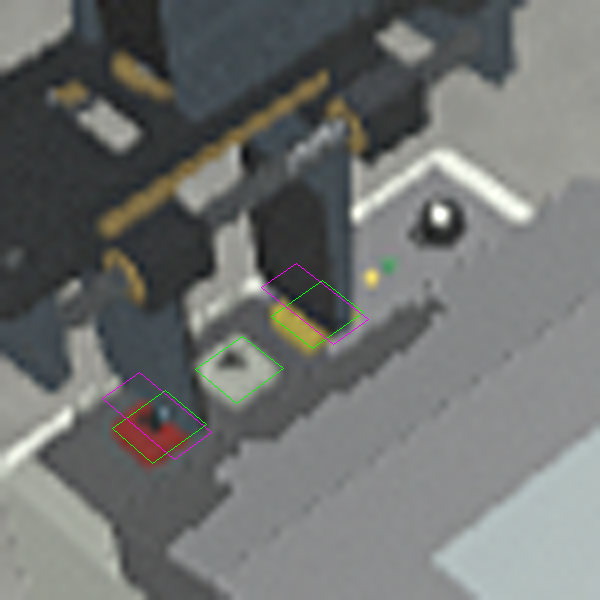

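The outlines agree. The fingertips are thinner than assumed and sit slightly towards the inner side of each key, so I open to 50 mm to centre them. Then I press both slowly.

Request:
jog_arm(deltas=[[[0.001,0,0,0,0.05],[0.001,0,0,0,0.05],[0.001,0,0,0,0.05],[0.001,0,0.002,0,0.05],[0.001,0,0.003,0,0.05],[0.001,0,0.004,0,0.05],[0.001,0,0.005,0,0.05],[0.001,0,0.006,0,0.05],[0.001,0,0.007,0,0.05],[0.001,0,0.008,0,0.05],[0.001,0,0.009,0,0.05],[0.001,0,0.01,0,0.05],[0.001,0,0.011,0,0.05],[0.001,0,0.012,0,0.05],[0.001,0,0.013,0,0.05],[0.001,0,0.013,0,0.05],[0.001,0,0.013,0,0.05]]])

```text
time_s: 8.13
ee_pos: [526.5, -50.3, 118.8]
ee_rot: [180.0, -0.1, 4.7]
force: [-10.7, 1.3, 33.6]
gripper_width: 49.8
```

The keys are fully down with the tips at 101.8 mm. I ease the force slightly and hold.

Request:
jog_arm(deltas=[[[0,0,-0.001,0,0.05],[0,0,-0.0015,0,0.05],[0,0,-0.0015,0,0.05],[0,0,-0.0015,0,0.05],[0,0,-0.0015,0,0.05],[0,0,-0.0015,0,0.05],[0,0,-0.0015,0,0.05],[0,0,-0.0015,0,0.05],[0,0,-0.0015,0,0.05],[0,0,-0.0015,0,0.05],[0,0,-0.0015,0,0.05],[0,0,-0.0015,0,0.05],[0,0,-0.0015,0,0.05],[0,0,-0.0015,0,0.05],[0,0,-0.0015,0,0.05],[0,0,-0.0015,0,0.05],[0,0,-0.0015,0,0.05],[0,0,-0.0015,0,0.05],[0,0,-0.0015,0,0.05],[0,0,-0.0015,0,0.05]]])

```text
time_s: 9.8
ee_pos: [526.5, -50.3, 119.0]
ee_rot: [180.0, -0.1, 4.7]
force: [-7.7, 1.0, 25.2]
gripper_width: 50.0
```

```bash
python3 - <<'E'
from workcell import env
import cv2
a=env.grab_frame("scene")
cv2.imwrite("pics/s5.png",cv2.resize(a[170:245,200:275],None,fx=8,fy=8,interpolation=2)[:,:,::-1])
s=env.state();print(s["force"],s["torque"],s["ee_pos"])
E
```

```text
[-7.16539757  0.97625263 25.71044797] [0.18867078 1.41363086 0.01765019] [526.45702498 -50.27501463 118.97247533]
```

View pics/s5.png

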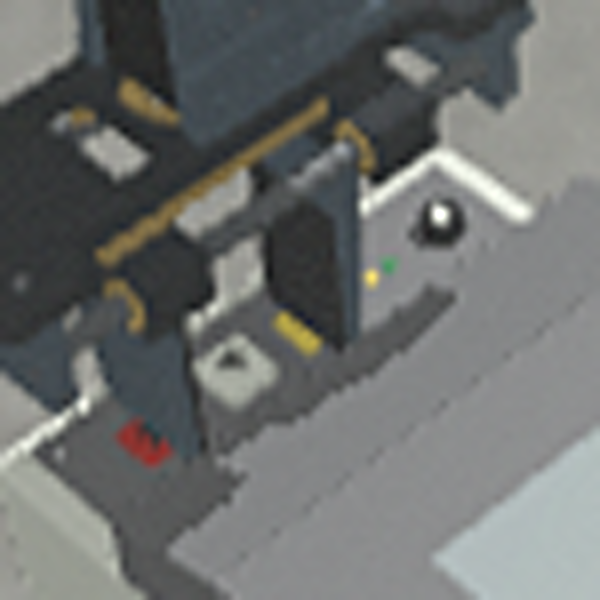

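Both fingertips are on their keys with the red (145,445) and yellow (297,333) down. The white key at (235,370) is untouched. The roll moment is small, so the load is shared. I keep holding.

Request:
jog_arm(deltas=[[[0,0,0,0,0.05],[0,0,0,0,0.05],[0,0,0,0,0.05],[0,0,0,0,0.05],[0,0,0,0,0.05],[0,0,0,0,0.05],[0,0,0,0,0.05],[0,0,0,0,0.05],[0,0,0,0,0.05],[0,0,0,0,0.05],[0,0,0,0,0.05],[0,0,0,0,0.05],[0,0,0,0,0.05],[0,0,0,0,0.05],[0,0,0,0,0.05],[0,0,0,0,0.05],[0,0,0,0,0.05],[0,0,0,0,0.05],[0,0,0,0,0.05],[0,0,0,0,0.05]]])

```text
time_s: 11.52
ee_pos: [526.5, -50.3, 119.0]
ee_rot: [180.0, -0.1, 4.7]
force: [-8.0, 0.8, 25.1]
gripper_width: 49.9
```

Request:
jog_arm(deltas=[[[0,0,-0.002,0,0.05],[0,0,-0.004,0,0.05],[0,0,-0.006,0,0.05],[0,0,-0.009,0,0.05],[0,0,-0.013,0,0.05],[0,0,-0.02,0,0.05],[0,0,-0.035,0,0.05],[0,0,-0.055,0,0.05],[0,0,-0.08,0,0.05],[0,0,-0.1,0,0.05],[-0.03,0,-0.12,0,0.05],[-0.06,0,-0.13,0,0.05],[-0.09,0,-0.13,0,0.05],[-0.11,0,-0.13,0,0.05],[-0.12,0,-0.13,0,0.05],[-0.12,0,-0.13,0,0.05],[-0.12,0,-0.13,0,0.05]]])

```text
time_s: 12.93
ee_pos: [407.5, -60.1, 245.7]
ee_rot: [180.0, -0.1, 4.6]
force: [1.2, -0.3, 0.7]
gripper_width: 50.4
```

```bash
python3 - <<'E'
from workcell import env
import cv2,numpy as np
a=env.grab_frame("scene");b=env.grab_frame("top")
cv2.imwrite("pics/s6.png",np.vstack([cv2.resize(a[150:290,170:370],None,fx=3,fy=3,interpolation=2)[:300],cv2.resize(b[130:280,210:410],None,fx=3,fy=3,interpolation=2)[:300]])[:600,:,::-1])
s=env.state();print(s["force"],s["ee_pos"],s["time_s"])
E
```

```text
[ 0.24649939 -0.75074788  0.01916898] [408.11949736 -60.09729616 245.45323043] 13.0333
```

View pics/s6.png

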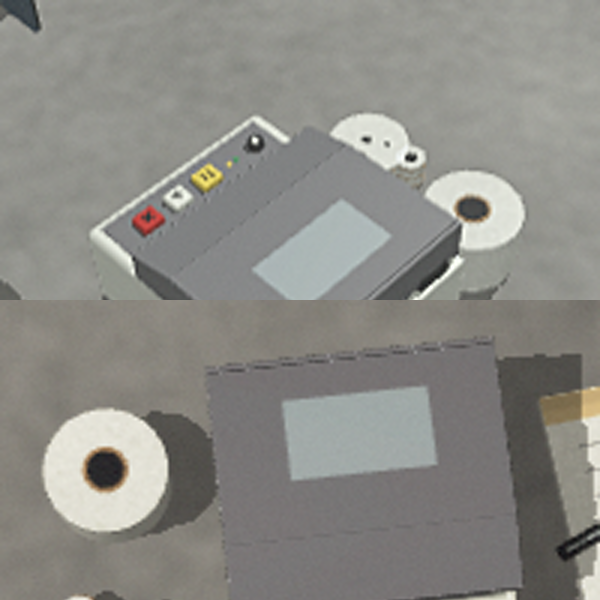

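The picture shows the cover shut and the keys up again: red (148,220), white (178,197), yellow (206,177). The roll is where it was at (105,470), and the gripper is clear. I hand in the job.

```bash
python3 -c "
from workcell import env
print(env.job_done())"
```

```text
the job is handed in; nothing more can be done
None
```

I pushed the cover shut, held the yellow pause key and the red cancel key down together, then let go, backed off and handed the job in at about 13 s. The hand-in gives no verdict.

- **Cover:** I pushed on its ridge until it met the stop, with the fingertips at 139.2 mm and about 20 N. It was still shut in the last picture.
- **Keys:** I pressed both with one fingertip each and held them for over 3 s. The fingertips stood at about 102 mm, which is fully down, with about 25 N shared between the two. The white feed key stayed up in the picture taken during the hold, and the fingers never came near the black power key.
- **After release:** the last pictures show all four keys up, the roll and coasters where they were, and the gripper clear. Only part of the pen is in that last view; the arm never went near it.
- **Checks that disagreed:** the two cameras placed the keys about 2 mm apart, so I aimed between them. The fingertips were thinner than I had assumed, so I widened the opening from 46.5 to 50 mm before pressing.

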